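# Truss-rod wrench from the hook rack to the tool caddy

### The job

Lift the truss-rod wrench (the loop-handled tool whose shaft ends in a fat round socket) up and off its hook on the bench rack, and lower it, socket first, into the empty well of the wooden tool caddy without dropping it in from above; let go when its socket is down at the bottom, it may then lean. Leave the other two tools hanging on their hooks.

Things in the scene. Friction and masses are not known exactly. Their poses are not given: they have to be found in the camera images.
- wrench: Truss-rod wrench, 0.1-0.2 kg, hanging upright on one of 3 hooks. Top: black upright loop 40 wide (y), 66 tall, 10 thick (x), straight sides 26 tall; its opening, 24 wide, 50 tall, goes through along x. Below: 8 mm shaft, then a fat steel socket, 22 dia, 34 long. Origin: centre of the socket's lower end; z up; loop centre at z = 125 mm: grip its sides there along y. Hook comes from +x.
- hex_key: Bystander on another hook: same black loop, plain thin shaft (6 dia). Origin: lower end; z up; loop centre at z = 150 mm. All hooks: 6 mm rods 105 mm apart along y, from a rail 50 mm behind the loops at +x (top 37 mm above loop centres) through the loop tops; free tip 24 mm in front (-x), turned up 12 mm. To unhook a tool: raise it 25 mm (15 to 35), then draw it 50 mm or more to its -x.
- scraper: Bystander on another hook of the same rack: same kind of black loop as the wrench, and a flat steel blade 50 mm wide at the lower end of its shaft. Origin: middle of the blade's lower edge; z up; loop centre at z = 120 mm.
- caddy: Fixed light-wood tool caddy, 144 (x) by 76 by 80 mm tall, on the left or right of the bench. Two wells, 60 x 60 mm inside, walls 8 mm: the one at its -x end is empty, the other, centred at x = +68 mm, holds three tool handles up to 131 mm tall. Origin: under the middle of the empty well, at bench height; z up; well floor at z = 8 mm, rim at 80 mm.
Things that resemble listed ones, but are neither listed nor needed, are in the scene too. Leave any blue look-alike of the wrench alone.

How it is judged (in metres and radians):
On the way, in this order (a step that is already met when the one before it is completed fails the run):
1. the wrench is off its hook and held by the gripper, 100 mm or more from where it hung (distance of wrench from where it was at the start of the episode above 0.1 m and contact force between the fingers and wrench above 0.5 N), for 0.1 s.
2. the wrench's socket is inside the empty well, below 50 mm above the bench, while the gripper still holds it (z of wrench in the frame of caddy between 0 and 0.05 m and x of wrench in the frame of caddy between -0.032 and 0.032 m and y of wrench in the frame of caddy between -0.032 and 0.032 m and contact force between the fingers and wrench above 0.5 N), for 0.05 s.
At the end, for the whole second after the job is handed in: The wrench rests in the caddy's empty well, the centre of its socket's lower end within 32 mm of the well's middle along either side of the well and less than 30 mm above the caddy's underside, at rest (under 0.03 m/s); the hex key and the scraper hang within 40 mm of where they were (z of wrench in the frame of caddy between 0 and 0.03 m and x of wrench in the frame of caddy between -0.032 and 0.032 m and y of wrench in the frame of caddy between -0.032 and 0.032 m and linear speed of wrench below 0.03 m/s and distance of each of hex_key, scraper from where it was at the start of the episode below 0.04 m); the robot touches nothing.
It fails at once if the hex key or the scraper is taken or knocked from where it hangs (moved over 60 mm) (distance of any of hex_key, scraper from where it was at the start of the episode above 0.06 m).
It also fails if it takes over 35 s, if anything falls off the work surface, if the arm or the gripper's body presses on something with over 40 N, if the wrist force passes 120 N, or if a joint passes its speed limit or range.

### The arm

A 7-joint arm with a two-finger parallel gripper is mounted at the origin on the work surface. World frame = base frame: x ahead of the robot, y to its left, z up, the work surface at z = 0. Lengths are in mm, angles in rad, forces in N, time in s.
With the tool pointing down it reaches from about 425 to 875 mm from the base axis. Payload 8.4 kg.
Tool frame: the origin (TCP) lies between the finger pads; the fingertips stand 11 mm ahead of it and the grasp point (between the pads) lies 8 mm behind it; z points along the fingers, y is the line along which they close (so a half turn about z gives the same grasp; the last joint's range is limited). The gripper opens to 87 mm and grips with 3 to 60 N. Pads are 19 mm wide; open, the fingers measure 117 mm over their backs; the gripper's body (75 mm by 190 mm) begins 51 mm behind the grasp point.
Start: joints at [1.106, 0.333, 0.04, 1.465, -0.013, 1.343, -0.059], TCP at [232.479, -606.974, 233.546] pointing down, gripper open.
Joint ranges: [-2.58, 2.58], [-0.38, 2.09], [-1.3, 1.39], [0.25, 2.4], [-1.5, 4.64], [0.08, 2.09], [-2.65, 2.65]. Speed limits (rad/s): [2.22, 2.22, 2.79, 2.79, 3.14, 3.14, 3.14].

### API

Orientations are given as [roll, pitch, yaw] about the fixed x, y, z axes, in that order (R = Rz(yaw) Ry(pitch) Rx(roll)).
In Python, from station import state, get_image, finish_job gives the robot as it stands. The module is installed in compiled form; this text tells all that it offers.
- The arm moves only by the tool carry_out, never from a script. Its argument "deltas" is one flat list of numbers, 4 for each row, row after row: the shift along the tool's x, y, z in units of 25 mm (1.0 is 25 mm), then the turn about the tool's z in units of 10 degrees (1.0 is 10 degrees). In form: [tx, ty, tz, spin, tx, ty, tz, spin, ...]. A call has 1 to 8 rows; each row is the pose to reach, as a shift and turn from the pose commanded when the call began, along the tool's axes at that moment; what a row does not reach only later rows make up. A row lasts 1/8 s, in which the tool goes at most 62.5 mm and 10.7 degrees, less where a joint would pass 70% of its speed; a pose out of reach is approached as far as the arm can. A call with a gripper value outside its range is refused whole. "gripper" is the finger opening in mm, from 0 to 87, set as the call begins (left out, the last holds). The fingers move at their own pace and stop on an object; the grip force is fixed at half the most. Time passes only in rows, so rows that repeat a pose let the fingers close. It gives the time, the measured TCP pose, the force, the opening and the grip force at its end, in the units of the state.
- state(): the state, without advancing time (a new reading comes with each control period).
- get_image(name): name is "scene" or "side" or "wrist"; returns a dict with "img" (480x640x3 uint8, red, green, blue), "intrinsics" (3x3 intrinsics, pixels), "dist_coeffs" ([k1, k2, p1, p2, k3] as OpenCV has them; the pictures are not rectified), "world_to_cam" (4x4, takes a point from world to camera coordinates). Camera axes: x right, y up, looking along -z (the intrinsics and any distortion apply to the point x, -y, -z); pixel columns grow to the right and rows downward; lengths in mm; the calibration is good to about 2 mm. A picture is of the moment at which its call begins. There is no depth.
- finish_job(): hands the job in; it is judged then, once.
The state is a dict: "time_s": time; "qpos": joint angles; "dq": joint speeds; "effort": joint torques, N m; "tcp_pos": TCP position; "orientation": TCP orientation; "wrist_force": force on the tool from outside, world axes, zero at the start; "ft_torque": the same for the moment, N m; "width": finger opening in mm; "grip_force": force on a finger pad.
Only numpy, scipy, OpenCV 4.12 (cv2) and the standard library are available. Lean on these libraries where they do the work, as an engineer would, in place of code of your own. Each camera call takes 0.05 s, during which the arm holds its last target. There are 200 camera calls.

## Working session

There is one attempt and no reset: what is moved stays moved. The work goes in short steps, Python scripts to look and compute and a tool call to move; the robot and the scene stay as the last step left them, time stands still between calls to the robot, and variables do not carry over. Pictures are saved under pics/ and viewed, at most 10 in all, crops included, and the job is handed in when it is done.

Besides the shell and the picture viewer there is one more tool, called as name(argument=value, ...), one argument or row to a line, values as JSON. carry_out: Moves the arm, as the interface text tells. Its arguments: {"type":"object","properties":{"deltas":{"type":"array","items":{"type":"number"}},"gripper":{"type":"number"}},"required":["deltas"]}

```bash
mkdir -p pics
cat > h.py <<'E'
import numpy as np, cv2
from station import state, get_image
def snap(n,f):
    d=get_image(n); cv2.imwrite(f'pics/{f}.png',d['img'][...,::-1]); np.savez(f'pics/{f}.npz',**{k:np.array(v) for k,v in d.items()}); return d
def load(f): return np.load(f'pics/{f}.npz')
def ray(d,uv):
    p=cv2.undistortPoints(np.array([[uv]],float),d['intrinsics'],d['dist_coeffs'])[0,0]
    T=d['world_to_cam'];R=T[:3,:3];o=-R.T@T[:3,3];v=R.T@np.array([p[0],-p[1],-1.]);return o,v/np.linalg.norm(v)
def plane(d,uv,val,ax=2):
    o,v=ray(d,uv);return o+v*(val-o[ax])/v[ax]
def tri(ds,uvs):
    A=0;b=0
    for d,u in zip(ds,uvs):
        o,v=ray(d,u);P=np.eye(3)-np.outer(v,v);A=A+P;b=b+P@o
    X=np.linalg.solve(A,b); return X,[np.linalg.norm((np.eye(3)-np.outer(v,v))@(X-o)) for o,v in (ray(d,u) for d,u in zip(ds,uvs))]
def proj(d,X):
    T=d['world_to_cam'];c=T[:3,:3]@np.array(X,float)+T[:3,3];c=c*[1,-1,-1]
    return cv2.projectPoints(c[None],np.zeros(3),np.zeros(3),d['intrinsics'],d['dist_coeffs'])[0][0,0]
E
python3 - <<'E'
from h import *
for n in ('scene','side'):
    d=snap(n,n+'0'); T=d['world_to_cam']; print(n,-T[:3,:3].T@T[:3,3], -T[2,:3])
s=state();print(s['tcp_pos'],s['orientation'],s['time_s'])
E
```

```text
scene [1139.06847036 -126.88471092  832.42883345] [-0.60939851  0.14989138 -0.77856665]
side [-52.30251881 671.28657091 751.0659741 ] [ 0.54438081 -0.59928394 -0.58694829]
[ 232.33934884 -606.63299191  232.76834654] [-3.14017989e+00  1.05853735e-04  3.65791185e-01] 0.1
```

View pics/scene0.png

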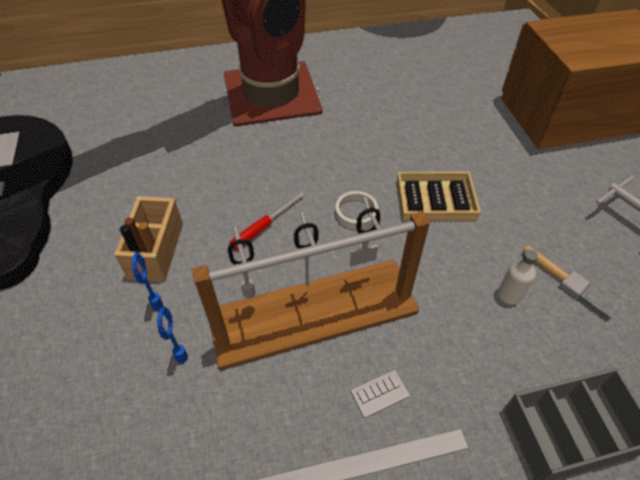

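View pics/side0.png

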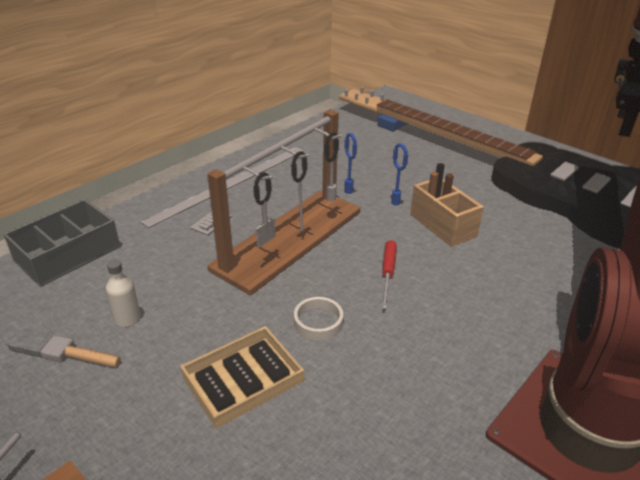

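The scene view shows the rack from behind, with loops at about (240,250), (306,235) and (369,220). The caddy is at (150,238), and its empty well is at (155,213), on the robot's side. In the side view the loops are at (331,148), (299,167) and (262,188), and the caddy is at (447,210).

Candidates for the wrench in the side view:
- **(331,148):** black loop with a short fat socket at (332,192). This fits the description.
- **(299,167):** thin shaft, so the hex key.
- **(262,188):** flat blade, so the scraper.
- **(350,147) and (400,157):** blue look-alikes, to be left alone.

I'll confirm with one enlarged crop.

Run:
```python
import cv2,numpy as np
a=cv2.imread('pics/scene0.png')[190:310,100:260];b=cv2.imread('pics/side0.png')[110:260,290:490]
a=cv2.resize(a,(400,300),interpolation=cv2.INTER_CUBIC);b=cv2.resize(b,(800,600),interpolation=cv2.INTER_CUBIC)
b=cv2.resize(cv2.imread('pics/side0.png')[110:260,290:490],(800,600),interpolation=cv2.INTER_CUBIC)
cv2.imwrite('pics/crop_side.png',b)
cv2.imwrite('pics/crop_scene.png',cv2.resize(cv2.imread('pics/scene0.png')[190:310,100:260],(800,600),interpolation=cv2.INTER_CUBIC))
```

```text
(no output)
```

View pics/crop_side.png

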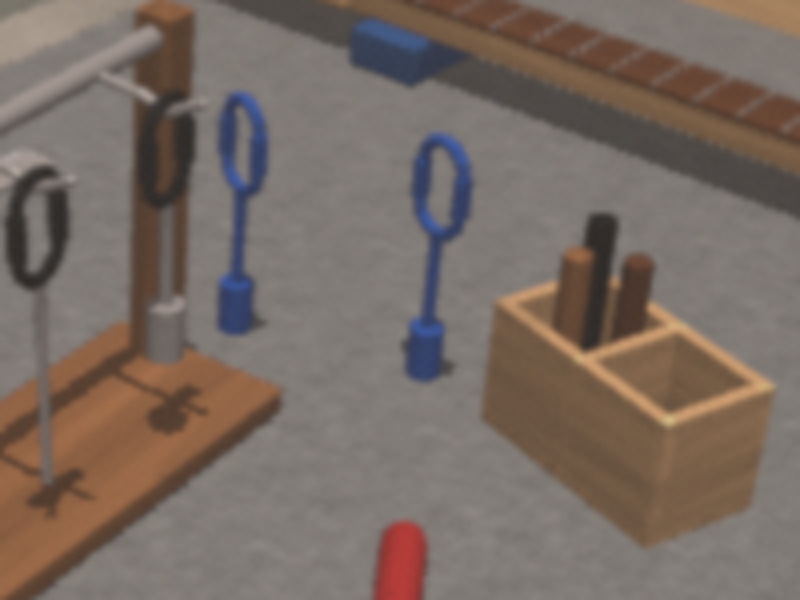

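View pics/crop_scene.png

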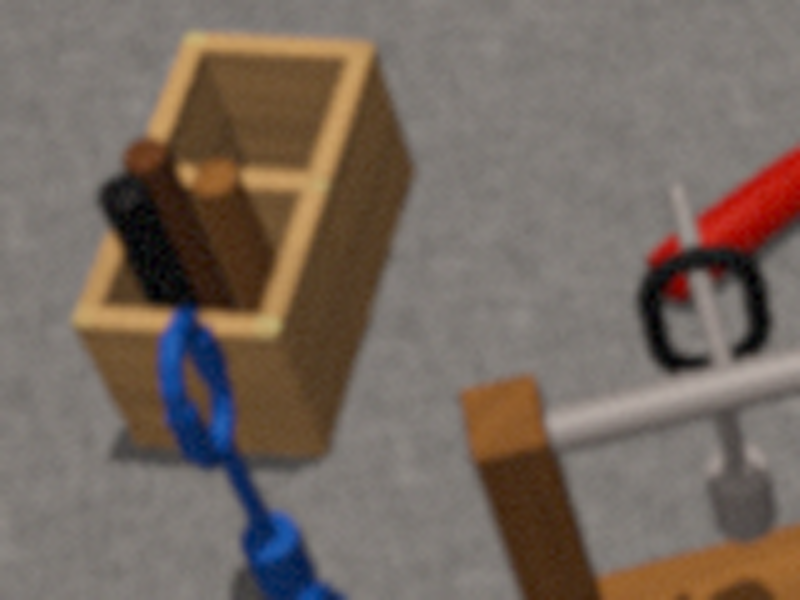

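The crops confirm it. The black loop with the grey fat socket (side 331,147, socket 331,192; scene 241,252, socket 248,291) is the wrench. Blue copies stand between it and the caddy. Next I'll triangulate the wrench and the caddy.

Run:
```python
from h import *
S,D=load('scene0'),load('side0')
sc=lambda p:(100+(p[0]+.5)/5-.5,190+(p[1]+.5)/5-.5)
sd=lambda p:(290+(p[0]+.5)/4-.5,110+(p[1]+.5)/4-.5)
f=lambda n,a,b:print(n,*[np.round(x,1) for x in tri([S,D],[a,b])])
f('loop c',sc((705,310)),sd((166,149)))
f('loop top',sc((702,252)),sd((172,95)))
f('socket bot',sc((745,525)),sd((165,355)))
f('hex c',(306,235),(299.5,167)); f('scr c',(369,220),(262.5,188))
f('c -x+y',sc((375,44)),sd((668,420)));f('c -x-y',sc((187,38)),sd((771,386)));f('c +x+y',sc((278,328)),sd((497,303)))
f('blue1 c',sc((196,385)),sd((442,187)))
f('blue1 bot',sc((272,540)),sd((425,370)))
f('blue2',(165.5,322),(350.5,147)); 
f('handle black',sc((125,190)),sd((602,222)))
print(state()['qpos'])
```

```text
loop c [ 651.5 -140.7  192.4] [1.8 1.8]
loop top [ 650.6 -139.9  222.4] [0.7 0.7]
socket bot [ 650.3 -142.4   65.6] [1.4 1.4]
hex c [640.9 -35.4 191.6] [1.2 1.2]
scr c [633.9  70.2 193.1] [0.2 0.2]
c -x+y [ 404.9 -255.5   81.1] [0. 0.]
c -x-y [ 383.9 -327.8   78.4] [1.7 1.7]
c +x+y [ 538.3 -295.7   79.1] [1.8 1.8]
blue1 c [ 593.5 -312.6  125.2] [2.2 2.2]
blue1 bot [ 586.2 -311.8    8.9] [7.6 7.6]
blue2 [ 707.3 -273.8  122. ] [2. 2.]
handle black [ 503.3 -336.4  127.8] [1.7 1.7]
[ 1.10579812  0.33382289  0.03986093  1.46616424 -0.01338376  1.34328785
 -0.05850711]
```

carry_out(
  deltas=[1,-0.5,-0.8,0,2.8,-1.4,-1.6,0,4.6,-2.3,-2.3,0,6.6,-3.4,-2.3,0,8.6,-4.4,-2.3,0,10.6,-5.4,-2.3,0,12.6,-6.4,-2.3,0,14.6,-7.4,-2.3,0],
  gripper=87,
)

```text
time_s: 1.1
tcp_pos: [508.0, -302.2, 290.8]
orientation: [-3.141, 0.0, 0.366]
wrist_force: [0.2, -2.1, 0.4]
width: 87.0
grip_force: 0.0
```

carry_out(
  deltas=[1.8,-0.9,0,0.4,3.6,-1.8,0,0.8,5.2,-2.7,0,1.2,6.4,-3.3,0,1.6,7.2,-3.7,0,1.6,7.7,-4.0,0,1.6,7.7,-4.0,0,1.6,7.7,-4.0,0,1.6],
)

```text
time_s: 2.1
tcp_pos: [650.6, -143.0, 291.2]
orientation: [3.141, 0.0, 0.085]
wrist_force: [0.3, -1.3, 0.4]
width: 87.0
grip_force: 0.0
```

Run:
```python
from h import *
d=snap('wrist','w1'); T=d['world_to_cam']; s=state();print(s['time_s'],s['tcp_pos'],s['orientation'],-T[:3,:3].T@T[:3,3],-T[2,:3])
print('loop pred',proj(d,[651,-141,192]),proj(d,[651,-141,225]))
snap('side','side1')
```

```text
2.15 [ 650.58134476 -143.03335463  291.26555969] [3.14087350e+00 9.84655444e-05 8.48523797e-02] [ 728.38598211 -135.90118462  441.95548473] [-0.28338732 -0.02456349 -0.95869091]
loop pred [317.20908647 246.87158415] [316.91794655 262.66469065]
```

View pics/w1.png

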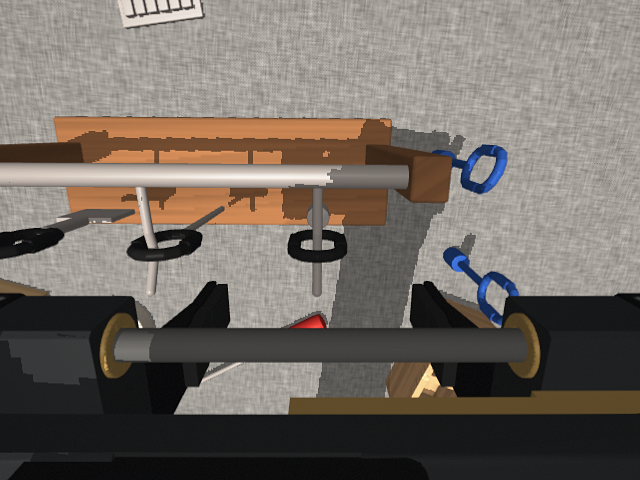

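The wrist view shows the wrench loop centred at (317,246), where I predicted it, with its socket below the hook. The fingers sit on either side of it, at (214,320) and (426,320). The rack's end post at (430,175) could foul the gripper body, so I'll check its height.

Run:
```python
from h import *
S,D,W=load('scene0'),load('side0'),load('w1')
sc=lambda p:(100+(p[0]+.5)/5-.5,190+(p[1]+.5)/5-.5)
sd=lambda p:(290+(p[0]+.5)/4-.5,110+(p[1]+.5)/4-.5)
f=lambda n,ds,a:print(n,*[np.round(x,1) for x in tri(ds,a)])
f('post',[S,D],[sc((505,418)),sd((165,12))])
f('post sc+w',[S,W],[sc((505,418)),(430,176)])
for p in [(411,152),(451,152),(448,202),(408,202)]: print(plane(W,p,231).round(1))
print('rail edge',[plane(W,p,221).round(1) for p in [(320,164),(320,187)]])
for p in [(289,246),(346,246)]: print('loop side',plane(W,p,192).round(1))
```

```text
post [ 706.5 -199.8  232. ] [1.5 1.5]
post sc+w [ 710.4 -199.   238.2] [1.2 1.2]
[ 722.2 -187.3  231. ]
[ 724.1 -209.3  231. ]
[ 696.3 -212.8  231. ]
[ 694.4 -189.9  231. ]
rail edge [array([ 710.6, -137.8,  221. ]), array([ 697.2, -139. ,  221. ])]
loop side [ 650.  -121.2  192. ]
loop side [ 653.4 -161.1  192. ]
```

carry_out(
  deltas=[-0.1,-0.08,0.8,0,-0.1,-0.08,1.8,0,-0.1,-0.08,2.7,0,-0.1,-0.08,3.4,0,-0.1,-0.08,3.9,0,-0.1,-0.08,4.1,0,-0.1,-0.08,4.1,0,-0.1,-0.08,4.1,0],
)

```text
time_s: 3.2
tcp_pos: [648.9, -139.7, 189.4]
orientation: [3.141, -0.001, 0.087]
wrist_force: [0.4, 0.3, 0.9]
width: 86.9
grip_force: 0.0
```

carry_out(
  deltas=[0,0,0,0,0,0,0,0,0,0,0,0,0,0,0,0,0,0,0,0,0,0,0,0],
  gripper=20,
)

```text
time_s: 3.95
tcp_pos: [648.6, -139.8, 188.6]
orientation: [3.142, -0.0, 0.086]
wrist_force: [0.5, -0.3, -0.5]
width: 39.7
grip_force: 30.0
```

carry_out(
  deltas=[0,0,-0.3,0,0,0,-0.7,0,0,0,-1.0,0,0,0,-1.0,0,-0.4,0,-1.0,0,-1.0,0,-1.0,0,-1.8,0,-1.0,0,-2.6,0,-1.0,0],
)

```text
time_s: 4.95
tcp_pos: [582.3, -145.4, 213.1]
orientation: [-3.141, 0.001, 0.086]
wrist_force: [0.4, 0.0, -1.6]
width: 39.2
grip_force: 30.0
```

Run:
```python
from h import *
s=state();print(s['time_s'],s['tcp_pos'],s['orientation'],s['width'],s['grip_force'],s['wrist_force'])
d=snap('side','side2');snap('scene','scene2')
cv2.imwrite('pics/crop2.png',cv2.resize(d['img'][60:260,260:500,::-1],(720,600),interpolation=cv2.INTER_CUBIC))
```

```text
4.95 [ 582.25774927 -145.37631691  213.0751948 ] [-3.14139275e+00  9.42345855e-04  8.63560479e-02] 39.15076990854579 29.95143982989248 [ 0.36087513  0.04839121 -1.61812486]
```

View pics/crop2.png

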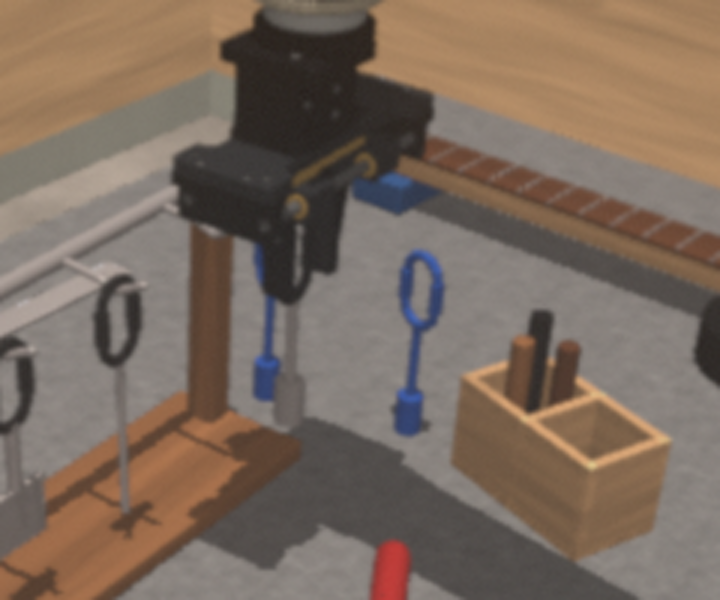

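The wrench is off its hook and held upright, with its socket at crop (289,405). The other tools still hang. I'll carry it to above the well.

carry_out(
  deltas=[-0.6,0.4,-0.5,0.2,-1.6,1.3,-1.2,0.6,-3.0,2.5,-1.2,1.0,-4.4,3.8,-1.2,1.4,-5.6,4.9,-1.2,1.8,-6.3,5.5,-1.2,2.1,-6.6,5.7,-1.2,2.1,-6.6,5.7,-1.2,2.1],
)

```text
time_s: 6.05
tcp_pos: [432.2, -300.9, 243.7]
orientation: [-3.141, -0.0, -0.279]
wrist_force: [-0.3, -0.5, -1.7]
width: 40.0
grip_force: 30.0
```

Run:
```python
from h import *
s=state();print(s['time_s'],s['tcp_pos'],s['orientation'],s['width'],s['grip_force'])
a=snap('side','side3');b=snap('scene','scene3')
for d in(a,b): print(proj(d,[431,-302,120]),proj(d,[431,-302,80]))
A=cv2.resize(a['img'][150:280,390:520,::-1],(400,400),interpolation=cv2.INTER_CUBIC)
B=cv2.resize(b['img'][150:280,90:220,::-1],(400,400),interpolation=cv2.INTER_CUBIC)
cv2.imwrite('pics/crop3.png',np.hstack([A,B]))
```

```text
6.05 [ 432.154245   -300.91645455  243.71086481] [-3.14118493e+00 -2.85647264e-04 -2.78614593e-01] 39.980189934232726 29.951775474473834
[460.44270691 185.483212  ] [457.58784551 201.47965899]
[145.67098568 198.54070772] [151.12277767 212.45398111]
```

View pics/crop3.png

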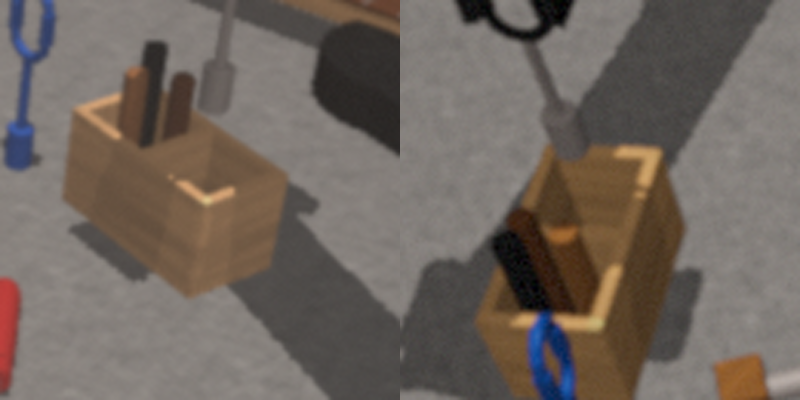

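The socket bottom is at side (459.5,184) and scene (145.6,199). That is within about 1.5 px of the prediction for the well axis at z = 120. The well leaves 19 mm of clearance all round, so I'll lower it.

carry_out(
  deltas=[0,0,0.5,0,0,0,1.2,0,0,0,1.9,0,0,0,2.6,0,0,0,3.2,0,0,0,3.8,0,0,0,4.1,0,0,0,4.2,0],
)

```text
time_s: 7.15
tcp_pos: [431.6, -301.5, 138.2]
orientation: [-3.141, 0.0, -0.28]
wrist_force: [0.3, -0.3, -1.4]
width: 40.0
grip_force: 30.0
```

carry_out(
  deltas=[0,0,0.1,0,0,0,0.2,0,0,0,0.3,0,0,0,0.3,0],
)

```text
time_s: 7.65
tcp_pos: [431.6, -301.4, 130.9]
orientation: [-3.141, 0.0, -0.28]
wrist_force: [-0.3, -0.4, -1.2]
width: 39.6
grip_force: 30.0
```

Nothing is touching yet, so I'll go down in small steps until the force shows contact.

carry_out(
  deltas=[0,0,0.04,0,0,0,0.08,0,0,0,0.08,0],
)

```text
time_s: 8.02
tcp_pos: [431.6, -301.5, 129.0]
orientation: [-3.142, 0.0, -0.28]
wrist_force: [0.7, -0.2, -1.2]
width: 39.7
grip_force: 30.0
```

carry_out(
  deltas=[0,0,0.04,0,0,0,0.08,0,0,0,0.08,0],
)

```text
time_s: 8.4
tcp_pos: [432.6, -301.8, 128.5]
orientation: [3.141, -0.002, -0.28]
wrist_force: [-1.5, 1.0, 9.0]
width: 39.7
grip_force: 30.0
```

The force went up to 9 N, so the socket is on the floor. I'll open and rise straight up.

carry_out(
  deltas=[0,0,-0.04,0,0,0,-0.04,0,0,0,-0.04,0,0,0,-0.04,0,0,0,-0.04,0,0,0,-0.04,0],
  gripper=87,
)

```text
time_s: 9.15
tcp_pos: [431.7, -301.5, 128.0]
orientation: [-3.142, 0.0, -0.28]
wrist_force: [-0.6, 0.7, -0.1]
width: 85.3
grip_force: 0.0
```

carry_out(
  deltas=[0,0,-0.4,0,0,0,-1.0,0,0,0,-1.8,0,0,0,-2.8,0,0,0,-3.8,0,0,0,-4.8,0,0,0,-5.4,0,0,0,-5.4,0],
)

```text
time_s: 10.15
tcp_pos: [432.2, -301.8, 264.4]
orientation: [3.141, -0.002, -0.28]
wrist_force: [0.4, 0.1, -0.0]
width: 86.9
grip_force: 0.0
```

Run:
```python
from h import *
s=state();print(s['time_s'],s['tcp_pos'],s['wrist_force'],s['width'])
a=snap('side','side4');b=snap('scene','scene4')
A=cv2.resize(a['img'][100:260,240:500,::-1],(800,492))[:, :]
A=cv2.resize(a['img'][100:280,240:500,::-1],(433,300));B=cv2.resize(b['img'][150:330,90:310,::-1],(367,300))
cv2.imwrite('pics/crop4.png',np.hstack([A,B]))
```

```text
10.15 [ 432.15093356 -301.76853898  264.41063448] [ 0.4017281   0.13526463 -0.01285771] 86.85391813491444
```

View pics/crop4.png

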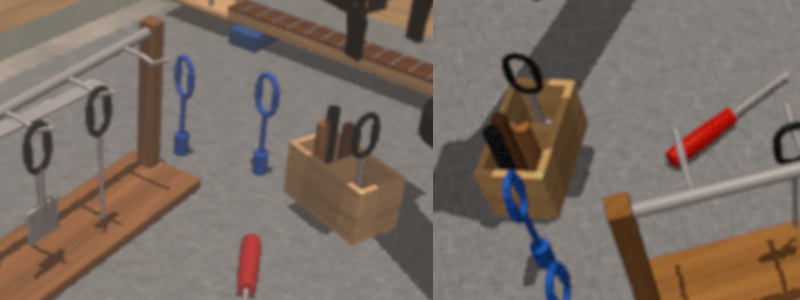

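The wrench stands in the empty well (loop at left crop (366,135)), the other two tools still hang, and the gripper is clear. I'll let it settle briefly and hand in.

carry_out(
  deltas=[0,0,-0.4,0,0,0,-0.4,0,0,0,-0.4,0,0,0,-0.4,0,0,0,-0.4,0,0,0,-0.4,0],
)

```text
time_s: 11.0
tcp_pos: [431.6, -301.5, 273.0]
orientation: [-3.142, 0.0, -0.28]
wrist_force: [0.1, -1.2, 0.2]
width: 86.7
grip_force: 0.0
```

```bash
python3 -c "
from station import finish_job
print(finish_job())"
```

```text
the job is handed in; nothing more can be done
None
```

The wrench is socket-down in the caddy's empty well and released, the hex key and scraper still hang on their hooks, and I handed the job in at about 11 s; `finish_job` returned no verdict.

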